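# Nest the empty parts pans

### The arm

A 6-joint arm with a two-finger parallel gripper is mounted at the origin on the work surface. World frame = base frame: x ahead of the robot, y to its left, z up, the work surface at z = 0. Lengths are in m, angles in rad, forces in N, time in s.
With the tool pointing down it reaches from about 0.3 to 0.825 m from the base axis. Payload 5.4 kg.
Tool frame: the origin (TCP) lies on the centre line of the jaws, within the pads' length; the fingertips stand env.nose_length ahead of it and the grasp point (between the pads) lies 8 mm behind it (env.nose_length is the distance from the TCP to the fingertips, in m); z points along the fingers, y is the line along which they close (so a half turn about z gives the same grasp; the last joint's range is limited). The gripper opens to 92 mm and grips with 3 to 60 N. Pads are 20 mm wide; open, the fingers measure 128 mm over their backs; the gripper's body (75 mm by 189 mm) begins 69 mm behind the grasp point.
Start: joints at [-1.323, 0.158, 1.597, -0, 1.386, -0.21], TCP at [0.254, -0.516, 0.226] pointing down, gripper open.
Joint ranges: [-2.91, 2.91], [-0.94, 2.29], [0.18, 2.7], [-1.29, 4.43], [0.17, 2.64], [-3, 3]. Speed limits (rad/s): [2.57, 2.57, 3.14, 3.14, 3.14, 3.14].

### API

Orientations are given as a unit quaternion [x, y, z, w].
In Python, from cell import env gives the robot as it stands.
- The arm moves only by the tool carry_out, never from a script. Its argument "increments" is a list of rows, each a list of 7 numbers: the turn, a rotation vector about the tool's x, y, z each as a share of 0.1 rad, from -1 to 1, then the shift along the tool's x, y, z each as a share of 5 cm, from -1 to 1, then the opening, from 0 (shut) to 1 (fully open). In form: [[wx, wy, wz, dx, dy, dz, claw], ...]. A call has 1 to 8 rows; each row shifts and turns the commanded pose from where the row before left it, along the tool's axes as they then stand; what a row does not reach is not made up. A row lasts 1/12 s, in which the tool goes at most 41.7 mm and 7.16 degrees, less where a joint would pass 70% of its speed; a pose out of reach is approached as far as the arm can. A call with a number of a shift or a turn outside -1 to 1 is refused whole. A call with a gripper value outside its range is refused whole. The fingers move at their own pace and stop on an object; "newtons" is the grip in N (left out, the last holds). Time passes only in rows, so rows that do not move let the fingers close. It gives the time, the measured TCP pose, the force, the opening and the grip force at its end, in the units of the state.
- env.state(): the state, without advancing time (a new reading comes with each control period).
- env.get_image(name): name is "scene" or "top" or "wrist"; returns a dict with "frame" (420x560x3 uint8, red, green, blue), "K" (3x3 intrinsics, pixels), "k1" (the pictures are not rectified: a ray, as slopes to the right and down, at radius r is drawn at 1 + k1 r^2 times it, then the intrinsics apply), "T" (4x4, takes a point from camera to world coordinates); the wrist camera has in their place "mount" (4x4, takes a point from camera to tool coordinates, whose origin is the TCP and whose axes are the flange's). Camera axes: x right, y down, z forward; pixel columns grow to the right and rows downward; lengths in m; the calibration is good to about 2 mm. A picture is of the moment at which its call begins: read the wrist's pose just before it. There is no depth.
- env.finish_job(): hands the job in; it is judged then, once.
The state is a dict: "time_s": time; "q": joint angles; "joint_vel": joint speeds; "joint_efforts": joint torques, N m; "eef_pos": TCP position; "tool_rot": TCP orientation; "ft_force": force on the tool from outside, world axes, zero at the start; "wrist_torque": the same for the moment, N m; "opening": finger opening in m; "finger_force": force on a finger pad.
Only numpy, scipy, OpenCV 4.12 (cv2) and the standard library are available. Lean on these libraries where they do the work, as an engineer would, in place of code of your own. Each camera call takes 0.05 s, during which the arm holds its last target. There are 200 camera calls.

### The job

Two small empty blue pans with a pouring nose lie on the sloping rack: take them off it and nest them, one in the other, on the pan of the same size that stands on the bench, each turned nose over nose with the pan below and sitting fully home and level. Keep the bench pan standing where it is, set each pan in without letting it fall, and leave the larger pan of spacers on the rack and everything else on the bench alone.

Things in the scene. Friction and masses are not known exactly. Their poses are not given: they have to be found in the camera images.
- pan_a_mid (a point): Centre, half-way up, of a small empty blue pan on the rack, 128 long x 66 wide x 54 high (mm), about 0.1 kg. Own x to the nose, y across, z up out of its open top. Outline about this point: square rear end at x = -64; parallel sides at y = +/-33 up to x = 14, then tapering to a blunt nose 30 wide at x = 64. Its top 24 is an upright collar with 4 thick walls: grip it there, across the parallel sides.
- pan_b_mid (a point): Centre, half-way up, of the other small empty blue pan on the rack; same shape, size, mass and axes as pan_a. Either may go first. Below the collar, 30 above the underside, a shoulder steps in 6 all round, and the body under it tapers to a foot 13 inside the outline.
- pan_base_mid (a point): Centre, half-way up (27 above the bench), of the loose small pan standing on the bench; same shape, size and axes as pan_a. A pan nests in another only nose over nose: its lower body drops into the collar below, with 2 play all round when home, until its shoulder sits on the rim below; it then stands 24 higher than the pan below.
- pan_big_mid (a point): Centre, half-way up, of the larger pan on the rack: same kind of pan, 156 long x 81 wide x 66 high, with steel spacers in it. It stays on the rack. Axes as for the small pans.
- rack: White steel bench rack, fixed; three pans lie on its sloping rubber-covered deck, about 140 mm apart. Origin in the middle of the deck face, 85 mm above the bench; deck 230 deep along own x, rising 25 degrees away from the robot, and 460 wide along own y; own z square to the deck. Edge strips stand 16 above the deck (back 24). Front edge 36 above the bench, back edge 134.
- bearing: Steel ball bearing lying flat on the bench, 62 across, 18 high. Origin at the centre of its underside.
- gear: Steel gear lying flat on the bench, 82 across, hub 38 high. Origin at the centre of its underside.
- grease: Round aluminium tin standing on the bench, 72 across, 90 high. Origin at the centre of its underside.
- shaft: Steel pinion shaft lying on the bench, 180 long, 32 across. Origin on the bench below its toothed part, own x along it.
There are look-alikes about, which are no part of the job. What is shaped like the part that bears pan_b_mid but turquoise is not meant.

How it is judged:
At the end, for the whole second after the job is handed in: Both small pans nested on the bench pan, either order: each within 6 mm and 0.09 rad of the pan below seen from above, level with it to 0.06 rad, centre 20 to 27.5 mm higher (24 is home). Bench pan upright on the bench, within 30 mm of its start (((horizontal distance between pan_a_mid and pan_base_mid below 0.006 m and z of pan_a_mid in the frame of pan_base_mid between 0.02 and 0.0275 m and angle between the x axis of pan_a_mid and the x axis of pan_base_mid, either way round below 0.09 rad and angle between the z axis of pan_a_mid and the z axis of pan_base_mid, either way round below 0.06 rad and horizontal distance between pan_b_mid and pan_a_mid below 0.006 m and z of pan_b_mid in the frame of pan_a_mid between 0.02 and 0.0275 m and angle between the x axis of pan_b_mid and the x axis of pan_a_mid, either way round below 0.09 rad and angle between the z axis of pan_b_mid and the z axis of pan_a_mid, either way round below 0.06 rad) or (horizontal distance between pan_b_mid and pan_base_mid below 0.006 m and z of pan_b_mid in the frame of pan_base_mid between 0.02 and 0.0275 m and angle between the x axis of pan_b_mid and the x axis of pan_base_mid, either way round below 0.09 rad and angle between the z axis of pan_b_mid and the z axis of pan_base_mid, either way round below 0.06 rad and horizontal distance between pan_a_mid and pan_b_mid below 0.006 m and z of pan_a_mid in the frame of pan_b_mid between 0.02 and 0.0275 m and angle between the x axis of pan_a_mid and the x axis of pan_b_mid, either way round below 0.09 rad and angle between the z axis of pan_a_mid and the z axis of pan_b_mid, either way round below 0.06 rad)) and angle between pan_base_mid's own z axis and vertical below 0.06 rad and distance of pan_base_mid from where it was at the start of the episode below 0.03 m and height (world z) of pan_base_mid below 0.031 m); the robot touches nothing.
It fails at once if the larger pan on the rack is shifted by more than 25 mm (distance of pan_big_mid from where it was at the start of the episode above 0.025 m).
It fails at once if another thing on the bench is pushed by more than 20 mm (distance of any of bearing, gear, grease, shaft from where it was at the start of the episode above 0.02 m).
It fails at once if the bench pan is tipped up by more than 0.35 rad (angle between pan_base_mid's own z axis and vertical above 0.35 rad).
It fails at once if a small pan is let fall (faster than 0.7 m/s with no finger on it) ((linear speed of pan_a above 0.7 m/s and contact force between the fingers and pan_a below 0.05 N) or (linear speed of pan_b above 0.7 m/s and contact force between the fingers and pan_b below 0.05 N)).
It also fails if it takes over 70 s, if anything falls off the work surface, if the arm or the gripper's body presses on something with over 40 N, if the wrist force passes 120 N, or if a joint passes its speed limit or range.

## Working session

There is one attempt and no reset: what is moved stays moved. The work goes in short steps, Python scripts to look and compute and a tool call to move; the robot and the scene stay as the last step left them, time stands still between calls to the robot, and variables do not carry over. Pictures are saved under pics/ and viewed, at most 10 in all, crops included, and the job is handed in when it is done.

Besides the shell and the picture viewer there is one more tool, called after "Request:" in YAML: its name, and indented under it one key for each argument. carry_out: Moves the arm, as the interface text tells. Shift numbers are shares of 5 cm and turn numbers shares of 0.1 rad, none past 1 either way. Its arguments: {"type":"object","properties":{"increments":{"type":"array","items":{"type":"array","items":{"type":"number","minimum":-1,"maximum":1}}},"newtons":{"type":"number"}},"required":["increments"]}

```bash
ls; mkdir -p pics; cat > h.py <<'E'
import numpy as np, cv2
from cell import env
from scipy.spatial.transform import Rotation as R
def grab(n):
    s=env.state(); d=env.get_image(n); d['frame']=np.asarray(d['frame'])
    if 'T' not in d or d['T'] is None:
        T=np.eye(4); T[:3,:3]=R.from_quat(s['tool_rot']).as_matrix(); T[:3,3]=s['eef_pos']; d['T']=T@np.array(d['mount'])
    return d
def save(d,n,crop=None,f=1):
    im=d['frame'][...,::-1]
    if crop: x0,y0,x1,y1=crop; im=im[y0:y1,x0:x1]
    cv2.imwrite('pics/'+n,cv2.resize(im,None,fx=f,fy=f,interpolation=cv2.INTER_CUBIC))
def ray(d,uv):
    K=np.array(d['K']);uv=np.atleast_2d(np.array(uv,float))
    D=np.array([d['k1'],0,0,0.])
    n=cv2.undistortPoints(uv[:,None],K,D,None,None,None)[:,0] if 0 else cv2.undistortPoints(uv[:,None],K,D)[:,0]
    T=np.array(d['T']); r=np.c_[n,np.ones(len(n))]@T[:3,:3].T
    return T[:3,3],r
def plane(d,uv,p0,n=(0,0,1)):
    o,r=ray(d,uv); n=np.array(n); return o+r*(((np.array(p0)-o)@n)/(r@n))[:,None]
def proj(d,P):
    T=np.array(d['T']); p=(np.atleast_2d(P)-T[:3,3])@T[:3,:3]
    return cv2.projectPoints(p,np.zeros(3),np.zeros(3),np.array(d['K']),np.array([d['k1'],0,0,0.]))[0][:,0]
E
python3 - <<'E'
from h import *
print(env.nose_length); s=env.state(); print(s['tool_rot'],s['ft_force'],s['opening'])
a=grab('scene');b=grab('top')
save(a,'scene.png');save(b,'top.png')
for d in(a,b): print(np.round(d['T'],3).tolist(),np.round(d['K'],1).tolist(),d['k1'])
E
```

```text
pics
0.011
[ 9.73918913e-01  2.26894576e-01 -3.70400544e-05 -8.94705555e-04] [0.64058852 0.09931388 1.19412059] 0.0920879853966556
[[-0.655, 0.638, -0.405, 0.995], [0.755, 0.558, -0.343, 0.424], [0.007, -0.531, -0.847, 1.016], [0.0, 0.0, 0.0, 1.0]] [[408.8, 0.0, 280.8], [0.0, 408.8, 203.9], [0.0, 0.0, 1.0]] -0.12075031530065164
[[-0.009, -0.986, 0.167, 0.291], [-1.0, 0.012, 0.013, 0.039], [-0.015, -0.167, -0.986, 1.488], [0.0, 0.0, 0.0, 1.0]] [[462.0, 0.0, 279.1], [0.0, 462.0, 206.3], [0.0, 0.0, 1.0]] -0.048994998341522614
```

View pics/scene.png

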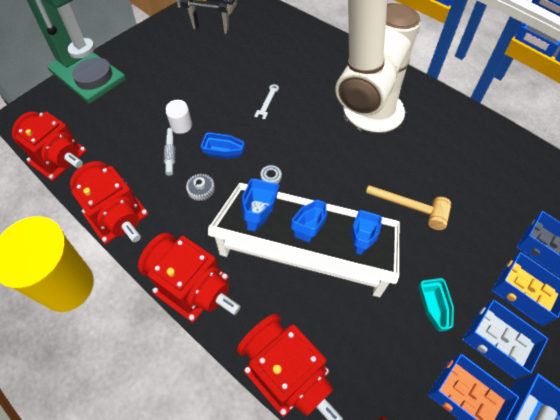

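View pics/top.png

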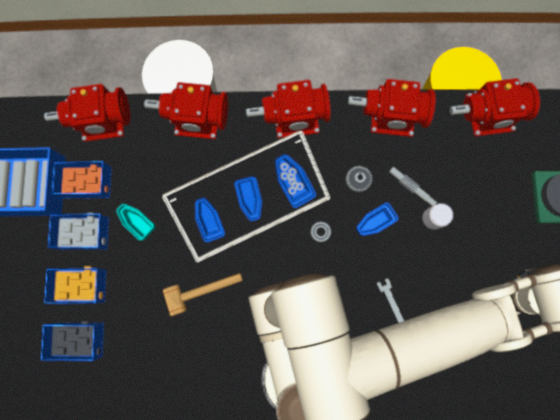

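The top view shows the rack with the small pans at (208,220) and (248,198). The big pan with spacers is at (294,180), the base pan at (377,219) and the turquoise decoy at (135,222). The two plain blue ones on the rack are meant. I'll confirm that in a crop and measure their rims.

```bash
cat >> h.py <<'E'
def masks(d,amin=150):
    hsv=cv2.cvtColor(d['frame'],cv2.COLOR_RGB2HSV)
    m=cv2.inRange(hsv,(104,110,60),(125,255,255))
    c=cv2.findContours(m,cv2.RETR_EXTERNAL,cv2.CHAIN_APPROX_NONE)[0]
    return [k[:,0] for k in c if cv2.contourArea(k)>amin]
E
python3 - <<'E'
from h import *
d=grab('top'); save(d,'crop.png',(150,120,410,270),3)
for c in masks(d):
    m=c.mean(0)
    if not(150<m[0]<420 and 120<m[1]<270): continue
    print(m.round(1),cv2.contourArea(c),cv2.approxPolyDP(cv2.convexHull(c),2.,True)[:,0].tolist())
# rack white corners
hsv=cv2.cvtColor(d['frame'],cv2.COLOR_RGB2HSV); w=cv2.inRange(hsv,(0,0,150),(180,60,255)); w[:,:150]=0;w[:,345:]=0;w[:125]=0;w[265:]=0
c=max(cv2.findContours(w,cv2.RETR_EXTERNAL,cv2.CHAIN_APPROX_NONE)[0],key=cv2.contourArea)
p=cv2.approxPolyDP(cv2.convexHull(c),4,True)[:,0]; print(p.tolist())
E
```

```text
[377.  220.2] 859.0 [[388, 202], [396, 212], [398, 220], [380, 232], [360, 235], [356, 225], [363, 216], [380, 204]]
[207.5 220.7] 938.5 [[201, 197], [205, 197], [215, 208], [225, 232], [224, 236], [209, 242], [203, 241], [194, 219], [194, 202]]
[249.1 197. ] 934.0 [[254, 176], [259, 186], [262, 207], [260, 218], [250, 221], [239, 207], [233, 184], [237, 179]]
[293.1 181. ] 1364.5 [[284, 153], [304, 169], [316, 192], [314, 198], [296, 208], [291, 206], [277, 181], [274, 161]]
[[301, 131], [329, 198], [197, 261], [163, 195]]
```

View pics/crop.png

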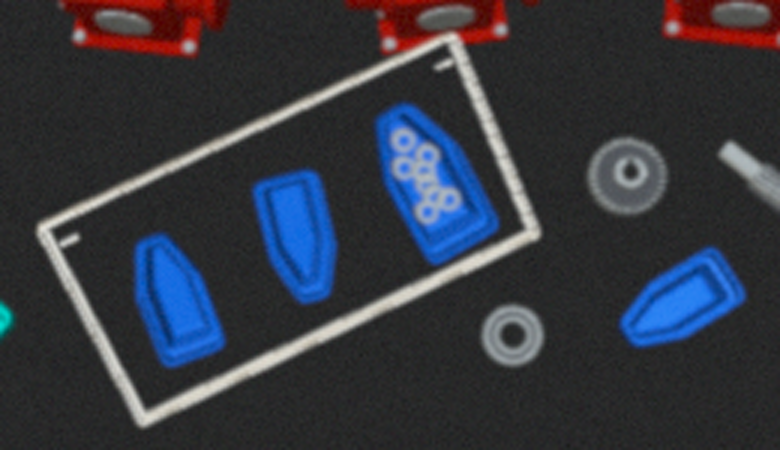

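The crop confirms it. The rack's left pan has its nose uphill and the middle pan has its nose downhill; both are plain blue and empty. The base pan's nose points to the lower left at (622,330) in the crop.

```bash
cat >> h.py <<'E'
def plan(pos,Rt,n,q=None):
    """n equal rows (shift in old axes, then turn) from measured pose to target"""
    s=env.state(); R0=R.from_quat(s['tool_rot']); p0=np.array(s['eef_pos'])
    rel=(R0.inv()*R.from_matrix(Rt)).as_rotvec(); w=rel/n; S=np.zeros((3,3))
    for k in range(n): S+=R.from_rotvec(w*k).as_matrix()
    v=np.linalg.solve(S,R0.inv().apply(np.array(pos)-p0))
    print('n',n,'row',(w/.1).round(3).tolist(),(v/.05).round(3).tolist(),'|v|mm',np.linalg.norm(v).round(4)*1000,'|w|',np.linalg.norm(w).round(3))
def frame(z,y):
    z=np.array(z)/np.linalg.norm(z); y=np.array(y)-z*np.dot(y,z); y/=np.linalg.norm(y); return np.c_[np.cross(y,z),y,z]
E
python3 - <<'E'
from h import *
d=grab('top')
cs=np.array([[301,131],[329,198],[197,261],[163,195]],float)
zb,zf=134+24,36+16
BR=plane(d,cs[:1],[0,0,.158])[0];FR=plane(d,cs[1:2],[0,0,.052])[0];FL=plane(d,cs[2:3],[0,0,.052])[0];BL=plane(d,cs[3:],[0,0,.158])[0]
print(BR,FR,FL,BL, np.linalg.norm(BR-BL),np.linalg.norm(FR-FL))
yv=(BL-BR)+(FL-FR); yaw=np.arctan2(-yv[0],yv[1]); print('rack yaw',yaw)
c,s=np.cos(yaw),np.sin(yaw); a=np.radians(25)
xr=np.array([c*np.cos(a),s*np.cos(a),np.sin(a)]); yr=np.array([-s,c,0]); zr=np.cross(xr,yr)
o=(BR+FR+FL+BL)/4; o[2]=.085+.0; 
o=o+np.array([c,s,0])*0.0085  # strip tops lean to the front by ~20*sin25
print('rack o',o,'zr',zr)
np.savez('rack.npz',o=o,M=np.c_[xr,yr,zr])
P={'A':[[201,197],[205,197],[215,208],[225,232],[224,236],[209,242],[203,241],[194,219],[194,202]],
'B':[[254,176],[259,186],[262,207],[260,218],[250,221],[239,207],[233,184],[237,179]]}
for k,v in P.items():
    q=plane(d,v,o+zr*.054,zr); l=(q-o)@np.c_[xr,yr]; print(k,(l*1000).round().tolist())
q=plane(d,[[388,202],[396,212],[398,220],[380,232],[360,235],[356,225],[363,216],[380,204]],[0,0,.054]); print('base',(q[:,:2]*1000).round().tolist())
w=grab('wrist'); print(np.round(w['mount'],3).tolist(),np.round(w['K'],1).tolist(),w['k1'])
E
```

```text
[ 0.74506831 -0.01162975  0.158     ] [ 0.55906644 -0.10018389  0.052     ] [0.36505702 0.31426515 0.052     ] [0.55424022 0.39877096 0.158     ] 0.4525970678478128 0.45761081733373465
rack yaw 0.43653519688945397
rack o [0.56356088 0.15389944 0.085     ] zr [-0.38298598 -0.1786839   0.90630779]
A [[69.0, 126.0], [64.0, 116.0], [21.0, 104.0], [-59.0, 109.0], [-69.0, 117.0], [-66.0, 165.0], [-55.0, 180.0], [18.0, 174.0], [64.0, 151.0]]
B [[58.0, -41.0], [24.0, -42.0], [-38.0, -24.0], [-66.0, -4.0], [-62.0, 27.0], [-8.0, 39.0], [63.0, 25.0], [72.0, 8.0]]
base [[544.0, -286.0], [512.0, -309.0], [486.0, -314.0], [449.0, -256.0], [440.0, -193.0], [472.0, -182.0], [500.0, -205.0], [538.0, -260.0]]
[[0.001, -0.972, -0.234, 0.066], [1.0, 0.001, -0.0, -0.0], [0.0, -0.234, 0.972, -0.16], [0.0, 0.0, 0.0, 1.0]] [[290.0, 0.0, 280.4], [0.0, 290.0, 212.2], [0.0, 0.0, 1.0]] -0.009199598169013733
```

```bash
python3 - <<'E'
from h import *
y=-1.113
plan([.49,-.247,.175],frame([0,0,-1],[np.cos(y),np.sin(y),0]),10)
E
```

```text
n 10 row [-0.001, -0.0, 0.0] [0.661, -0.273, 0.101] |v|mm 36.1 |w| 0.0
```

Request:
carry_out:
  increments:
    - [0,0,0,0.661,-0.273,0.101,1]
    - [0,0,0,0.661,-0.273,0.101,1]
    - [0,0,0,0.661,-0.273,0.101,1]
    - [0,0,0,0.661,-0.273,0.101,1]
    - [0,0,0,0.661,-0.273,0.101,1]
    - [0,0,0,0.661,-0.273,0.101,1]
    - [0,0,0,0.661,-0.273,0.101,1]
    - [0,0,0,0.661,-0.273,0.101,1]

```text
time_s: 0.92
eef_pos: [0.4439, -0.2994, 0.185]
tool_rot: [0.974, 0.227, 0.0, 0.0]
ft_force: [0.4, 0.5, 1.1]
opening: 0.0922
finger_force: 0.0
```

Request:
carry_out:
  increments:
    - [0,0,0,0.661,-0.273,0.101,1]
    - [0,0,0,0.661,-0.273,0.101,1]
    - [0,0,0,0,0,0,1]
    - [0,0,0,0,0,0,1]
    - [0,0,0,0,0,0,1]

```text
time_s: 1.33
eef_pos: [0.49, -0.2476, 0.1751]
tool_rot: [0.974, 0.227, -0.0, 0.0]
ft_force: [0.1, -0.2, 1.0]
opening: 0.0921
finger_force: 0.0
```

```bash
python3 - <<'E'
from h import *
d=grab('wrist'); save(d,'w1.png'); s=env.state(); print(s['eef_pos'],s['q'],s['time_s'])
for c in masks(d,800):
    print(c.mean(0).round(1),cv2.contourArea(c),c.min(0),c.max(0)); h=cv2.approxPolyDP(cv2.convexHull(c),4.,True)[:,0]
    print(h.tolist(),(plane(d,h.astype(float),[0,0,.054])[:,:2]*1000).round(1).tolist())
E
```

```text
[ 0.48977914 -0.24816624  0.1752562 ] [-6.88863043e-01  1.34961702e-01  1.72520755e+00 -4.82141505e-04
  1.28120061e+00  4.25148122e-01] 1.3833
[282.6 213. ] 7661.5 [212 176] [342 247]
[[340, 185], [342, 232], [335, 242], [262, 247], [221, 236], [214, 229], [213, 206], [258, 181], [329, 176]] [[538.6, -287.9], [497.5, -313.0], [485.0, -311.8], [447.1, -247.3], [439.3, -204.8], [443.0, -195.5], [464.5, -185.2], [506.7, -214.6], [541.5, -274.1]]
```

View pics/w1.png

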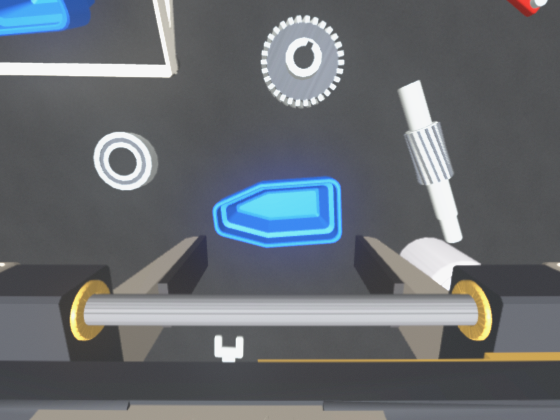

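The wrist view shows the base pan, nose left, at (282,213), with the rim cleanly outlined. The bearing is at (125,160), the gear at (303,60) and the shaft at (430,160).

```bash
cat >> h.py <<'E'
def rimfit(d,c,o,M):
    """rectangle about a rim contour in plane (o,M x,y): centre, yaw to nose, dims, in plane frame"""
    l=((plane(d,c.astype(float),o,M[:,2])-o)@M[:,:2]).astype(np.float32)
    (cx,cy),(w,h),a=cv2.minAreaRect(l*1000)
    a=np.radians(a); 
    if h>w: a+=np.pi/2
    u=np.array([np.cos(a),np.sin(a)]); m=cv2.moments((l*1000).reshape(-1,1,2)); g=np.array([m['m10'],m['m01']])/m['m00']
    if (g-[cx,cy])@u>0: a+=np.pi   # centroid lies to the rear
    return np.array([cx,cy]),(a+np.pi)%(2*np.pi)-np.pi,sorted((w,h))
E
python3 - <<'E'
from h import *
d=grab('wrist')
c=[c for c in masks(d,800) if 250<c.mean(0)[0]<320][0]
ctr,a,wh=rimfit(d,c,np.array([0,0,.054]),np.eye(3)); print(ctr,a,wh)
r=np.load('rack.npz'); o,M=r['o'],r['M']; y=-1.19
for n,yy,l,N in(('B',-1.28,[0,0,.17],16),):
    plan(o+M@np.array(l),frame(-M[:,2],[np.cos(yy),np.sin(yy),0]),N)
print(o+M@np.array(l))
E
```

```text
[ 485.19857788 -245.33511353] 2.102304823988785 [70.45520782470703, 129.3285675048828]
n 16 row [0.016, 0.273, 0.094] [0.199, -0.428, -0.032] |v|mm 23.599999999999998 |w| 0.029
[0.49845327 0.12352317 0.23907232]
```

Request:
carry_out:
  increments:
    - [0,0,0,0,0,-0.6,1]
    - [0.016,0.273,0.094,0.199,-0.428,-0.032,1]
    - [0.016,0.273,0.094,0.199,-0.428,-0.032,1]
    - [0.016,0.273,0.094,0.199,-0.428,-0.032,1]
    - [0.016,0.273,0.094,0.199,-0.428,-0.032,1]
    - [0.016,0.273,0.094,0.199,-0.428,-0.032,1]
    - [0.016,0.273,0.094,0.199,-0.428,-0.032,1]
    - [0.016,0.273,0.094,0.199,-0.428,-0.032,1]

```text
time_s: 2.1
eef_pos: [0.4896, -0.0831, 0.2233]
tool_rot: [0.977, 0.192, 0.092, -0.027]
ft_force: [0.1, 0.3, -0.0]
opening: 0.0918
finger_force: 0.0
```

Request:
carry_out:
  increments:
    - [0.016,0.273,0.094,0.199,-0.428,-0.032,1]
    - [0.016,0.273,0.094,0.199,-0.428,-0.032,1]
    - [0.016,0.273,0.094,0.199,-0.428,-0.032,1]
    - [0.016,0.273,0.094,0.199,-0.428,-0.032,1]
    - [0.016,0.273,0.094,0.199,-0.428,-0.032,1]
    - [0.016,0.273,0.094,0.199,-0.428,-0.032,1]
    - [0.016,0.273,0.094,0.199,-0.428,-0.032,1]
    - [0.016,0.273,0.094,0.199,-0.428,-0.032,1]

```text
time_s: 2.77
eef_pos: [0.4976, 0.1016, 0.2635]
tool_rot: [0.967, 0.152, 0.196, -0.057]
ft_force: [0.1, -1.0, 0.1]
opening: 0.0919
finger_force: 0.0
```

Request:
carry_out:
  increments:
    - [0.016,0.273,0.094,0.199,-0.428,-0.032,1]
    - [0,0,0,0,0,0,1]
    - [0,0,0,0,0,0,1]
    - [0,0,0,0,0,0,1]

```text
time_s: 3.1
eef_pos: [0.4989, 0.1233, 0.2692]
tool_rot: [0.965, 0.148, 0.208, -0.061]
ft_force: [0.3, 0.5, 0.3]
opening: 0.0923
finger_force: 0.0
```

```bash
python3 - <<'E'
from h import *
d=grab('wrist'); save(d,'w2.png'); s=env.state(); print(s['eef_pos'],s['q'],s['time_s'])
r=np.load('rack.npz'); o,M=r['o'],r['M']; print(M.T@(R.from_quat(s['tool_rot']).as_matrix()[:,2]))
for c in masks(d,1500):
    print(c.mean(0).round(1),cv2.contourArea(c),c.min(0),c.max(0),rimfit(d,c,o+M[:,2]*.054,M))
E
```

```text
[0.49898953 0.12322166 0.26904618] [-0.14001327 -0.38216571  2.06387451  0.26155856  1.10162292  1.05100123] 3.15
[-1.18542070e-04  3.80918054e-04 -9.99999920e-01]
[152.1 211.6] 3325.0 [124 176] [192 274] (array([  8.46408463, 135.8164978 ]), np.float64(3.0498852367143154), [74.61165618896484, 109.74454498291016])
[282.2 211.6] 6437.0 [251 158] [317 275] (array([-1.87910461,  0.83908081]), np.float64(2.948063666650934), [67.77378845214844, 130.7908935546875])
[429.5 203.6] 4840.0 [388 129] [460 273] (array([  -6.19163513, -147.70169067]), np.float64(0.07545498530294337), [78.1325912475586, 158.59872436523438])
[20.8 84.9] 3252.5 [ 0 43] [ 59 131] (array([160.19355774, 231.02903748]), np.float64(-0.38431252110995473), [57.8939323425293, 75.13250732421875])
```

View pics/w2.png

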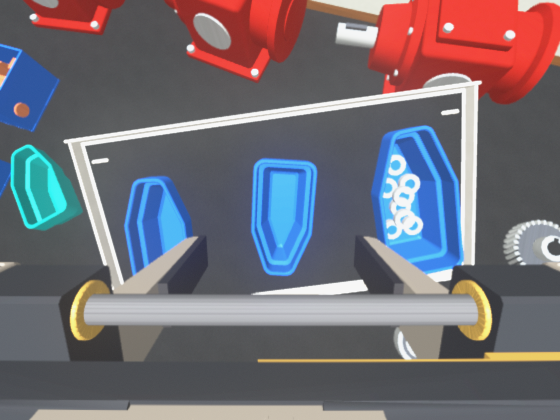

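The wrist view shows pan B centred at (282,212) with its nose down. Pan A is at (155,215), partly hidden, and the spacer pan is at (425,200). B's fit is 130.8 x 67.8 mm, so I'll grasp B first.

```bash
python3 - <<'E'
from h import *
r=np.load('rack.npz'); o,M=r['o'],r['M']; a=2.948; c=np.array([-1.9,.8])/1e3
x=np.array([np.cos(a),np.sin(a)]); g=c-x*.008
Rt=frame(-M[:,2],M[:,:2]@[-x[1],x[0]])
plan(o+M@np.r_[g,.085],Rt,4)
E
```

```text
n 4 row [-0.001, 0.0, 0.151] [-0.035, 0.007, 0.56] |v|mm 28.1 |w| 0.015
```

Request:
carry_out:
  increments:
    - [0,0,0.151,-0.035,0.007,0.56,1]
    - [0,0,0.151,-0.035,0.007,0.56,1]
    - [0,0,0.151,-0.035,0.007,0.56,1]
    - [0,0,0.151,-0.035,0.007,0.56,1]
    - [0,0,0,0,0,0,1]
    - [0,0,0,0,0,0,1]

```text
time_s: 3.65
eef_pos: [0.5351, 0.141, 0.163]
tool_rot: [0.969, 0.119, 0.204, -0.068]
ft_force: [-0.5, 0.1, 0.6]
opening: 0.0917
finger_force: 0.0
```

```bash
python3 - <<'E'
from h import *
r=np.load('rack.npz'); o,M=r['o'],r['M']; a=2.948; c=np.array([-1.9,.8])/1e3
d=grab('wrist'); save(d,'w3.png')
for k in masks(d,1500):
    print(k.mean(0).round(1),k.min(0),k.max(0),rimfit(d,k,o+M[:,2]*.054,M))
x=np.array([np.cos(a),np.sin(a)]); g=c-x*.008
Rt=frame(-M[:,2],M[:,:2]@[-x[1],x[0]])
plan(o+M@np.r_[g,.045],Rt,2)
E
```

```text
[ 92.9 238.9] [ 43 192] [152 288] (array([ 30.40686989, 123.74991608]), np.float64(-2.1307070375403168), [67.00348663330078, 77.10018157958984])
[282.8 223.2] [232 155] [334 294] (array([13.29619217, -2.22877884]), np.float64(2.9492943133906593), [67.2658462524414, 98.50079345703125])
[487.2 189.8] [413  83] [559 288] (array([  12.85470581, -139.89050293]), np.float64(0.07585881207036227), [94.79224395751953, 127.6624526977539])
n 2 row [-0.005, -0.0, 0.003] [-0.004, 0.007, 0.405] |v|mm 20.2 |w| 0.001
```

View pics/w3.png

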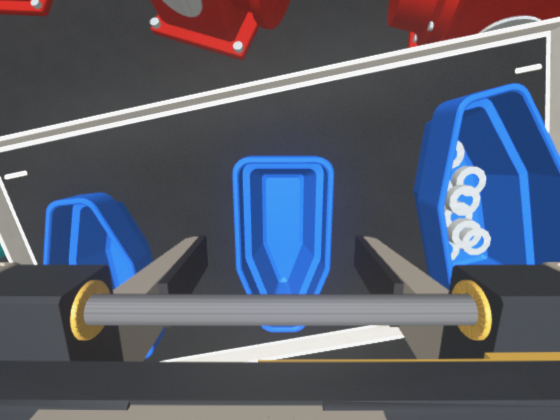

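The view shows the pan centred between the fingers (columns 232–334) and the yaw aligned. Descend and grip.

Request:
carry_out:
  increments:
    - [0,0,0,0,0,0.4,1]
    - [0,0,0,0,0,0.4,1]
    - [0,0,0,0,0,0,1]
    - [0,0,0,0,0,0,0.5]
    - [0,0,0,0,0,0,0.5]
    - [0,0,0,0,0,0,0.5]
    - [0,0,0,0,0,0,0.5]
    - [0,0,0,0,0,0,0.5]
  newtons: 20

```text
time_s: 4.37
eef_pos: [0.5523, 0.1486, 0.1304]
tool_rot: [0.969, 0.119, 0.207, -0.067]
ft_force: [-4.0, -3.4, 7.6]
opening: 0.0659
finger_force: 20.0
```

Request:
carry_out:
  increments:
    - [0,0,0,0,0,0,0.5]
    - [0,0,0,0,0,0,0.5]

```text
time_s: 4.53
eef_pos: [0.5523, 0.1486, 0.1304]
tool_rot: [0.969, 0.119, 0.207, -0.067]
ft_force: [-5.0, -3.9, 7.8]
opening: 0.0658
finger_force: 20.0
```

Request:
carry_out:
  increments:
    - [0,0,0,0,0,-0.1,0.5]
    - [0,0,0,0,0,-0.3,0.5]
    - [0,0,0,0,0,-0.5,0.5]
    - [0,0,0,0,0,-0.7,0.5]
    - [0,0,0,0,0,-0.7,0.5]
    - [0,0,0,0,0,-0.3,0.5]
    - [0,0,0,0,0,0,0.5]
    - [0,0,0,0,0,0,0.5]

```text
time_s: 5.2
eef_pos: [0.5016, 0.1256, 0.2468]
tool_rot: [0.969, 0.119, 0.207, -0.068]
ft_force: [-0.3, -0.1, -1.8]
opening: 0.0658
finger_force: 20.0
```

```bash
python3 - <<'E'
from h import *
d=grab('wrist'); s=env.state();print(s['ft_force'],s['wrist_torque'],s['opening'],s['finger_force'])
for k in masks(d,1500): print(k.mean(0).round(1),k.min(0),k.max(0))
k=[k for k in masks(d,1500) if abs(k.mean(0)[0]-282)<40][0]
# rim plane in tool frame, 9 mm ahead... rim lies 9 mm behind TCP
T=R.from_quat(s['tool_rot']).as_matrix(); M=np.c_[-T[:,0],T[:,1],-T[:,2]]; p=np.array(s['eef_pos'])
for h in (.007,.009,.011): print(h,rimfit(d,k,p+M[:,2]*h,M))
save(d,'held.png')
E
```

```text
[ 0.60630488  0.67213479 -2.2660347 ] [-0.11555686  0.32140961 -0.03149518] 0.06564498864277087 19.99698042869568
[280.5 339.6] [234 325] [327 358]
[143.8 223.5] [115 179] [190 282]
[279.4 221.8] [215 164] [343 294]
[438.8 198.3] [399 111] [479 274]
[ 14.6 102. ] [ 0 58] [ 46 143]
0.007 (array([51.06923676, -0.31712914]), np.float64(1.5711393831975888), [23.299476623535156, 56.07609939575195])
0.009 (array([49.53478241, -0.32019424]), np.float64(1.5711395266610886), [22.99650001525879, 55.346920013427734])
0.011 (array([48.00033569, -0.32326317]), np.float64(1.5711394767593276), [22.69352912902832, 54.617733001708984])
```

View pics/held.png

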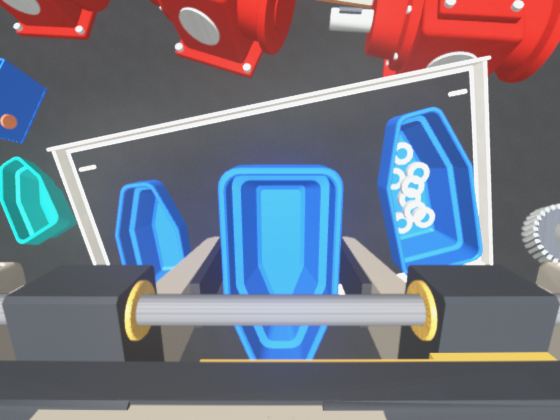

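Pan B is held, with its rear rim at rows 165–170 and columns 219–343. The width against row gives the rim height and tilt in the tool frame.

```bash
cat >> h.py <<'E'
def heldrim(d,W=.066,rows=range(178,226,3),show=True):
    """points of the held pan's rim sides in tool frame from their known width"""
    g=cv2.GaussianBlur(d['frame'],(3,3),0).astype(float); b=g[...,2]-g[...,0]
    K=np.array(d['K']); m=np.array(d['mount']); out=[]
    for v in rows:
        dl=np.diff(b[v,190:250]); dr=np.diff(b[v,310:370])
        L=190+np.argmax(dl)+.5; Rr=310+np.argmin(dr)+.5
        z=W*K[0,0]/(Rr-L); y=(v-K[1,2])/K[1,1]*z; x=((L+Rr)/2-K[0,2])/K[0,0]*z
        out.append(np.r_[v,L,Rr,(m@np.r_[x,y,z,1])[:3]*1000])
    return np.array(out)
E
python3 - <<'E'
from h import *
d=grab('wrist'); o=heldrim(d); print(o.round(1))
b=d['frame'].astype(int); b=b[...,2]-b[...,0]; print(b[156:176,280])
E
```

```text
[[178.  219.5 341.5  47.5  -0.6  -2.5]
 [181.  218.5 342.5  46.2  -0.6  -5.4]
 [184.  217.5 342.5  44.8  -0.9  -7. ]
 [187.  217.5 343.5  43.5  -0.6  -8.6]
 [190.  217.5 343.5  41.9  -0.6  -8.9]
 [193.  217.5 342.5  40.2  -0.9  -8.1]
 [196.  217.5 342.5  38.7  -0.9  -8.5]
 [199.  217.5 342.5  37.1  -0.9  -8.8]
 [202.  217.5 342.5  35.6  -0.9  -9.2]
 [205.  217.5 342.5  34.1  -0.8  -9.6]
 [208.  218.5 342.5  32.2  -0.6  -8.7]
 [211.  218.5 342.5  30.7  -0.6  -9.1]
 [214.  218.5 341.5  28.8  -0.9  -8.3]
 [217.  218.5 341.5  27.3  -0.9  -8.6]
 [220.  218.5 341.5  25.7  -0.9  -9. ]
 [223.  218.5 341.5  24.1  -0.8  -9.4]]
[ 30  30  32  33  33  34  35  43 103 171 177 176 166 164 158 157 158 165
 179 178]
```

```bash
cat >> h.py <<'E'
def masks2(d,amin=800,th=100):
    f=d['frame'].astype(int); m=((f[...,2]-f[...,0])>th).astype(np.uint8)
    return [k[:,0] for k in cv2.findContours(m,cv2.RETR_EXTERNAL,cv2.CHAIN_APPROX_NONE)[0] if cv2.contourArea(k)>amin]
E
python3 - <<'E'
from h import *
w=grab('wrist'); d=dict(w); d['frame']=cv2.imread('pics/w1.png')[...,::-1]
T=np.eye(4); T[:3,:3]=R.from_quat([0.974,0.227,0,0]).as_matrix(); T[:3,3]=[.48978,-.24817,.17526]; d['T']=T@np.array(d['mount'])
for th in(80,100,120):
    c=[c for c in masks2(d,800,th) if 250<c.mean(0)[0]<320][0]
    print(th,rimfit(d,c,np.array([0,0,.054]),np.eye(3)))
f=d['frame'].astype(int);b=f[...,2]-f[...,0]; print(b[168:190,300],b[232:256,300])
t=grab('top'); c=[c for c in masks2(t,150,80) if 350<c.mean(0)[0]<400][0]; print('top',rimfit(t,c,np.array([0,0,.054]),np.eye(3)))
print(cv2.approxPolyDP(c,2,True)[:,0].tolist())
E
```

```text
80 (array([ 484.96350098, -245.56651306]), np.float64(2.1046810960504363), [69.62681579589844, 128.81103515625])
100 (array([ 484.91424561, -245.69052124]), np.float64(2.1046883531644056), [69.10718536376953, 128.59388732910156])
120 (array([ 484.78414917, -245.71966553]), np.float64(2.1024408449414613), [68.59113311767578, 128.23606872558594])
[ 33  33  33  35  37  36  38  40  41  64 120 162 180 165 145 145 160 165
 172 163 165 181] [119 120 129 160 166 164 163 163 172 180 165 155 159 133  47  38  38  35
  35  33  33  33  30  29]
top (array([ 485.47106934, -244.68960571]), np.float64(2.09625085961979), [69.41131591796875, 133.45916748046875])
[[389, 203], [380, 205], [364, 216], [357, 225], [360, 234], [378, 232], [397, 220], [397, 215]]
```

```bash
python3 - <<'E'
from h import *
a=2.104+np.pi/2
plan([.4255,-.148,.215],frame([0,0,-1],[np.cos(a),np.sin(a),0]),16)
E
```

```text
n 16 row [-0.216, -0.193, 0.788] [0.031, 0.382, 0.008] |v|mm 19.2 |w| 0.084
```

Request:
carry_out:
  increments:
    - [-0.216,-0.193,0.788,0.031,0.382,0.008,0.5]
    - [-0.216,-0.193,0.788,0.031,0.382,0.008,0.5]
    - [-0.216,-0.193,0.788,0.031,0.382,0.008,0.5]
    - [-0.216,-0.193,0.788,0.031,0.382,0.008,0.5]
    - [-0.216,-0.193,0.788,0.031,0.382,0.008,0.5]
    - [-0.216,-0.193,0.788,0.031,0.382,0.008,0.5]
    - [-0.216,-0.193,0.788,0.031,0.382,0.008,0.5]
    - [-0.216,-0.193,0.788,0.031,0.382,0.008,0.5]

```text
time_s: 6.07
eef_pos: [0.5102, -0.0244, 0.229]
tool_rot: [0.973, -0.201, 0.108, -0.037]
ft_force: [-0.4, -0.7, -1.9]
opening: 0.0658
finger_force: 20.0
```

Request:
carry_out:
  increments:
    - [-0.216,-0.193,0.788,0.031,0.382,0.008,0.5]
    - [-0.216,-0.193,0.788,0.031,0.382,0.008,0.5]
    - [-0.216,-0.193,0.788,0.031,0.382,0.008,0.5]
    - [-0.216,-0.193,0.788,0.031,0.382,0.008,0.5]
    - [-0.216,-0.193,0.788,0.031,0.382,0.008,0.5]
    - [-0.216,-0.193,0.788,0.031,0.382,0.008,0.5]
    - [-0.216,-0.193,0.788,0.031,0.382,0.008,0.5]
    - [-0.216,-0.193,0.788,0.031,0.382,0.008,0.5]

```text
time_s: 6.73
eef_pos: [0.4257, -0.1484, 0.2155]
tool_rot: [0.867, -0.498, 0.0, -0.001]
ft_force: [-0.3, 0.4, -0.6]
opening: 0.0659
finger_force: 20.0
```

Request:
carry_out:
  increments:
    - [0,0,0,0,0,0,0.5]
    - [0,0,0,0,0,0,0.5]
    - [0,0,0,0,0,0,0.5]

```text
time_s: 6.98
eef_pos: [0.4268, -0.1476, 0.2164]
tool_rot: [0.869, -0.495, 0.002, -0.002]
ft_force: [-0.4, 0.4, -1.1]
opening: 0.0655
finger_force: 20.0
```

```bash
python3 - <<'E'
from h import *
d=grab('wrist'); save(d,'w4.png'); s=env.state(); print(s['eef_pos'],s['tool_rot'],s['q'])
for c in masks2(d,800):
    print(c.mean(0).round(1),c.min(0),c.max(0),rimfit(d,c,np.array([0,0,.054]),np.eye(3)))
print(heldrim(d)[::4].round(1))
E
```

```text
[ 0.42687632 -0.1474999   0.21665235] [ 0.86879932 -0.49515818  0.00193866 -0.0015387 ] [-0.60381657 -0.16951233  1.94140817  0.0034708   1.36609865  2.00231762]
[280.4 340. ] [234 326] [326 359] (array([334.30523682,  12.26051331]), np.float64(0.5388777302462469), [49.024837493896484, 116.43521118164062])
[ 59.5 239.8] [  0 221] [123 264] (array([627.45007324,  29.53370667]), np.float64(0.5391118221060651), [53.523223876953125, 146.67935180664062])
[280.3 231.5] [218 165] [343 294] (array([ 409.2701416, -114.7071228]), np.float64(-1.0332082655960342), [141.82186889648438, 156.66259765625])
[282.8  85.5] [250  26] [316 157] (array([ 483.97283936, -245.93762207]), np.float64(2.103018351423845), [66.82377624511719, 128.24659729003906])
[[178.  219.5 341.5  46.3  -0.8  -2.9]
 [190.  217.5 343.5  40.7  -0.8  -9.3]
 [202.  217.5 342.5  34.4  -1.   -9.6]
 [214.  218.5 342.5  27.9  -0.8  -9.9]]
```

View pics/w4.png

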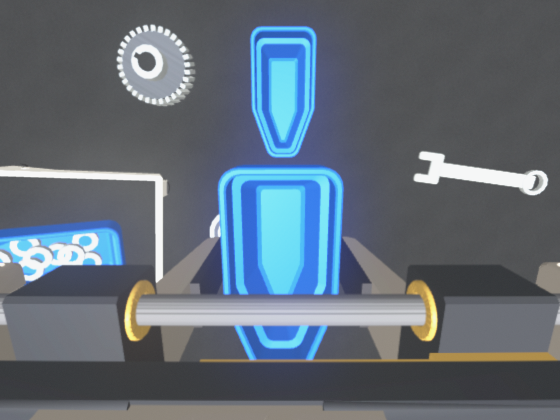

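The view shows the held pan B and the base pan ahead at (283,86), nose down and aligned, with a 128.2 x 66.8 fit. I'll hover above it next.

```bash
python3 - <<'E'
from h import *
a=2.103+np.pi/2
plan([.4874,-.2540,.125],frame([0,0,-1],[np.cos(a),np.sin(a),0]),6)
E
```

```text
n 6 row [-0.008, -0.003, 0.004] [0.408, 0.008, 0.306] |v|mm 25.5 |w| 0.001
```

Request:
carry_out:
  increments:
    - [-0.008,-0.003,0.004,0.408,0.008,0.306,0.5]
    - [-0.008,-0.003,0.004,0.408,0.008,0.306,0.5]
    - [-0.008,-0.003,0.004,0.408,0.008,0.306,0.5]
    - [-0.008,-0.003,0.004,0.408,0.008,0.306,0.5]
    - [-0.008,-0.003,0.004,0.408,0.008,0.306,0.5]
    - [-0.008,-0.003,0.004,0.408,0.008,0.306,0.5]
    - [0,0,0,0,0,0,0.5]
    - [0,0,0,0,0,0,0.5]

```text
time_s: 7.7
eef_pos: [0.4867, -0.2542, 0.1243]
tool_rot: [0.868, -0.497, -0.001, 0.0]
ft_force: [0.1, 0.3, -0.1]
opening: 0.0656
finger_force: 20.0
```

```bash
python3 - <<'E'
from h import *
a=2.103+np.pi/2; s=env.state(); print(s['eef_pos'],s['ft_force'])
plan([.4874,-.2540,.080],frame([0,0,-1],[np.cos(a),np.sin(a),0]),6)
d=grab('scene'); save(d,'s2.png',(140,90,300,210),4)
E
```

```text
[ 0.48672987 -0.25417475  0.12430124] [ 0.09293321  0.26569163 -0.08429119]
n 6 row [0.002, 0.003, -0.001] [0.001, -0.002, 0.148] |v|mm 7.4 |w| 0.0
```

View pics/s2.png

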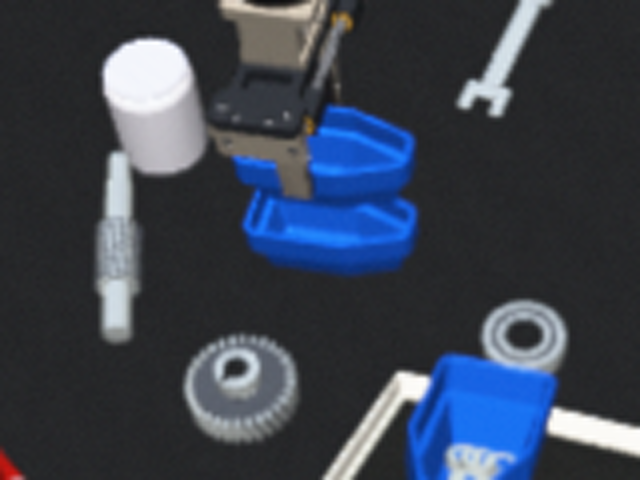

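The scene crop shows the held pan straight above the base pan, nose over nose, both clear of the grease tin. Lowering with a force check.

Request:
carry_out:
  increments:
    - [0,0,0,0,0,0.2,0.5]
    - [0,0,0,0,0,0.2,0.5]
    - [0,0,0,0,0,0.15,0.5]
    - [0,0,0,0,0,0.15,0.5]
    - [0,0,0,0,0,0.1,0.5]
    - [0,0,0,0,0,0,0.5]

```text
time_s: 8.25
eef_pos: [0.4859, -0.2541, 0.084]
tool_rot: [0.868, -0.497, -0.001, 0.0]
ft_force: [-1.4, 0.5, -1.0]
opening: 0.0659
finger_force: 20.0
```

Request:
carry_out:
  increments:
    - [0,0,0,0,0,0.06,0.5]
    - [0,0,0,0,0,0.06,0.5]
    - [0,0,0,0,0,0,0.5]

```text
time_s: 8.5
eef_pos: [0.4867, -0.2549, 0.0793]
tool_rot: [0.868, -0.497, -0.0, 0.0]
ft_force: [0.2, 0.2, -0.7]
opening: 0.0655
finger_force: 20.0
```

Request:
carry_out:
  increments:
    - [0,0,0,0,0,0.05,0.5]
    - [0,0,0,0,0,0.05,0.5]
    - [0,0,0,0,0,0,0.5]

```text
time_s: 8.75
eef_pos: [0.4865, -0.2549, 0.0741]
tool_rot: [0.868, -0.497, -0.0, 0.0]
ft_force: [0.8, -0.6, -1.5]
opening: 0.0658
finger_force: 20.0
```

Request:
carry_out:
  increments:
    - [0,0,0,0,0,0.04,0.5]
    - [0,0,0,0,0,0.04,0.5]
    - [0,0,0,0,0,0,0.5]

```text
time_s: 9.0
eef_pos: [0.4868, -0.255, 0.0703]
tool_rot: [0.868, -0.497, 0.0, 0.0]
ft_force: [0.6, -0.1, -1.7]
opening: 0.0657
finger_force: 20.0
```

Request:
carry_out:
  increments:
    - [0,0,0,0,0,0.03,0.5]
    - [0,0,0,0,0,0.02,0.5]
    - [0,0,0,0,0,0,0.5]

```text
time_s: 9.25
eef_pos: [0.487, -0.2552, 0.069]
tool_rot: [0.868, -0.497, 0.0, 0.001]
ft_force: [-2.3, 1.4, 5.2]
opening: 0.0662
finger_force: 20.0
```

Request:
carry_out:
  increments:
    - [0,0,0,0,0,0.02,0.5]
    - [0,0,0,0,0,0,0.5]

```text
time_s: 9.42
eef_pos: [0.4871, -0.2552, 0.0689]
tool_rot: [0.868, -0.497, 0.0, 0.001]
ft_force: [-4.6, 3.0, 11.8]
opening: 0.0656
finger_force: 20.0
```

Contact came at z=0.069, which is the predicted home height. Release and lift.

Request:
carry_out:
  increments:
    - [0,0,0,0,0,-0.02,0.5]
    - [0,0,0,0,0,0,1]
    - [0,0,0,0,0,0,1]
    - [0,0,0,0,0,0,1]
    - [0,0,0,0,0,0,1]
    - [0,0,0,0,0,-0.3,1]
    - [0,0,0,0,0,-0.7,1]
    - [0,0,0,0,0,-0.7,1]

```text
time_s: 10.08
eef_pos: [0.4855, -0.2539, 0.1523]
tool_rot: [0.868, -0.497, -0.002, 0.0]
ft_force: [0.6, -0.4, 0.3]
opening: 0.0916
finger_force: 0.0
```

Request:
carry_out:
  increments:
    - [0,0,0,0,0,-0.7,1]
    - [0,0,0,0,0,0,1]
    - [0,0,0,0,0,0,1]
    - [0,0,0,0,0,0,1]

```text
time_s: 10.42
eef_pos: [0.4864, -0.2546, 0.1872]
tool_rot: [0.868, -0.497, -0.0, 0.0]
ft_force: [-0.0, 0.7, -0.7]
opening: 0.0922
finger_force: 0.0
```

```bash
python3 - <<'E'
from h import *
d=grab('wrist'); save(d,'w5.png',(130,100,430,300),2.5); s=env.state(); print(s['eef_pos'],s['q'],s['opening'])
for c in masks2(d,800):
    print(c.mean(0).round(1),c.min(0),c.max(0),rimfit(d,c,np.array([0,0,.078]),np.eye(3)))
r=np.load('rack.npz'); o,M=r['o'],r['M']
yy=-1.19
t=o+M@np.array([0,.140,.21]); print(t)
plan([t[0]-.0,t[1],t[2]],frame(-M[:,2],[np.cos(yy),np.sin(yy),0]),24)
E
```

```text
[ 0.48590757 -0.254211    0.18624422] [-7.01936806e-01  1.24950400e-01  1.71363886e+00 -8.80255057e-04
  1.30569953e+00  1.90957389e+00] 0.09204010461110278
[279.7 212.4] [244 152] [315 284] (array([ 482.65667725, -246.15142822]), np.float64(2.103846860838969), [66.4569320678711, 131.3060760498047])
[0.42394153 0.2432469  0.27532464]
n 24 row [0.137, 0.144, -0.584] [-0.198, -0.411, -0.091] |v|mm 23.3 |w| 0.062
```

View pics/w5.png

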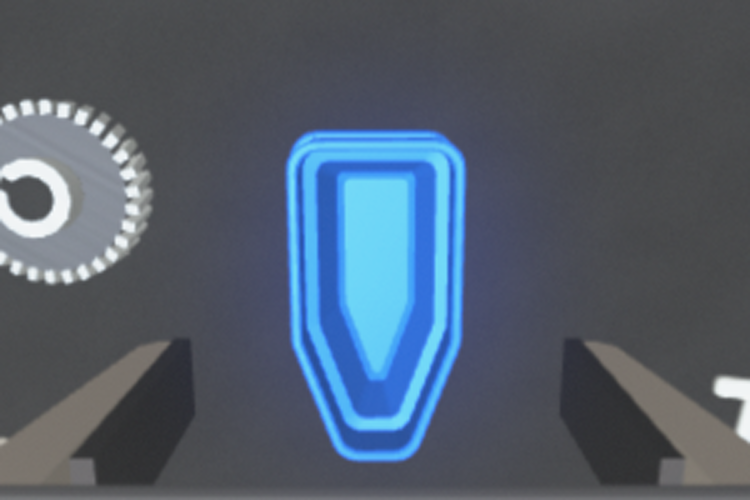

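The crop shows pan B nested nose over nose in the base pan, with even rims. Moving to pan A.

Request:
carry_out:
  increments:
    - [0.137,0.144,-0.584,-0.198,-0.411,-0.091,1]
    - [0.137,0.144,-0.584,-0.198,-0.411,-0.091,1]
    - [0.137,0.144,-0.584,-0.198,-0.411,-0.091,1]
    - [0.137,0.144,-0.584,-0.198,-0.411,-0.091,1]
    - [0.137,0.144,-0.584,-0.198,-0.411,-0.091,1]
    - [0.137,0.144,-0.584,-0.198,-0.411,-0.091,1]
    - [0.137,0.144,-0.584,-0.198,-0.411,-0.091,1]
    - [0.137,0.144,-0.584,-0.198,-0.411,-0.091,1]

```text
time_s: 11.13
eef_pos: [0.5516, -0.0855, 0.224]
tool_rot: [0.957, -0.28, 0.075, -0.019]
ft_force: [0.0, 0.4, 0.2]
opening: 0.0917
finger_force: 0.0
```

Request:
carry_out:
  increments:
    - [0.137,0.144,-0.584,-0.198,-0.411,-0.091,1]
    - [0.137,0.144,-0.584,-0.198,-0.411,-0.091,1]
    - [0.137,0.144,-0.584,-0.198,-0.411,-0.091,1]
    - [0.137,0.144,-0.584,-0.198,-0.411,-0.091,1]
    - [0.137,0.144,-0.584,-0.198,-0.411,-0.091,1]
    - [0.137,0.144,-0.584,-0.198,-0.411,-0.091,1]
    - [0.137,0.144,-0.584,-0.198,-0.411,-0.091,1]
    - [0.137,0.144,-0.584,-0.198,-0.411,-0.091,1]

```text
time_s: 11.8
eef_pos: [0.5283, 0.0938, 0.2576]
tool_rot: [0.987, -0.047, 0.147, -0.036]
ft_force: [-0.3, -0.4, 0.3]
opening: 0.092
finger_force: 0.0
```

Request:
carry_out:
  increments:
    - [0.137,0.144,-0.584,-0.198,-0.411,-0.091,1]
    - [0.137,0.144,-0.584,-0.198,-0.411,-0.091,1]
    - [0.137,0.144,-0.584,-0.198,-0.411,-0.091,1]
    - [0.137,0.144,-0.584,-0.198,-0.411,-0.091,1]
    - [0.137,0.144,-0.584,-0.198,-0.411,-0.091,1]
    - [0.137,0.144,-0.584,-0.198,-0.411,-0.091,1]
    - [0.137,0.144,-0.584,-0.198,-0.411,-0.091,1]
    - [0.137,0.144,-0.584,-0.198,-0.411,-0.091,1]

```text
time_s: 12.47
eef_pos: [0.4225, 0.2434, 0.2739]
tool_rot: [0.958, 0.189, 0.209, -0.051]
ft_force: [-0.2, 1.1, -0.2]
opening: 0.0919
finger_force: 0.0
```

Request:
carry_out:
  increments:
    - [0,0,0,0,0,0,1]
    - [0,0,0,0,0,0,1]
    - [0,0,0,0,0,0,1]

```text
time_s: 12.72
eef_pos: [0.4241, 0.2425, 0.2751]
tool_rot: [0.958, 0.187, 0.21, -0.051]
ft_force: [0.8, 0.4, 0.1]
opening: 0.0921
finger_force: 0.0
```

```bash
python3 - <<'E'
from h import *
d=grab('wrist'); save(d,'w6.png'); s=env.state(); print(s['eef_pos'],s['q'])
r=np.load('rack.npz'); o,M=r['o'],r['M']; print(M.T@R.from_quat(s['tool_rot']).as_matrix()[:,2])
for c in masks2(d,800): print(c.mean(0).round(1),c.min(0),c.max(0),rimfit(d,c,o+M[:,2]*.054,M))
E
```

```text
[0.42438108 0.24227862 0.27535902] [ 0.20958804 -0.47738118  2.11681921  0.10519968  1.07807709  1.36599642]
[-6.02515599e-04 -2.51685888e-03 -9.99996651e-01]
[280.2 207.6] [250 146] [310 260] (array([ -2.51182175, 139.80194092]), np.float64(-0.09147945028616711), [66.69969940185547, 129.2148895263672])
[525.6 189.4] [480 117] [559 264] (array([  -8.016922  , -127.86112976]), np.float64(0.1723855018992042), [85.7379150390625, 167.76475524902344])
[128.7 152.3] [104 109] [161 192] (array([ 65.77429199, 298.82055664]), np.float64(0.25751802345171093), [53.84449768066406, 81.99740600585938])
```

The fit of pan A is 129.2 x 66.7 mm with the nose uphill. I'll approach it the same way.

```bash
python3 - <<'E'
from h import *
r=np.load('rack.npz'); o,M=r['o'],r['M']; a=-.0915; c=np.array([-2.5,138.8])/1e3
x=np.array([np.cos(a),np.sin(a)]); g=c-x*.008
Rt=frame(-M[:,2],-M[:,:2]@[-x[1],x[0]])
plan(o+M@np.r_[g,.075],Rt,5)
E
```

```text
n 5 row [0.005, 0.001, 0.08] [-0.042, -0.0, 0.54] |v|mm 27.099999999999998 |w| 0.008
```

Request:
carry_out:
  increments:
    - [0,0,0.08,-0.042,0,0.54,1]
    - [0,0,0.08,-0.042,0,0.54,1]
    - [0,0,0.08,-0.042,0,0.54,1]
    - [0,0,0.08,-0.042,0,0.54,1]
    - [0,0,0.08,-0.042,0,0.54,1]
    - [0,0,0,0,0,0,1]
    - [0,0,0,0,0,0,1]

```text
time_s: 13.35
eef_pos: [0.4666, 0.2625, 0.1476]
tool_rot: [0.962, 0.167, 0.207, -0.055]
ft_force: [-0.7, 0.2, 0.0]
opening: 0.092
finger_force: 0.0
```

```bash
python3 - <<'E'
from h import *
r=np.load('rack.npz'); o,M=r['o'],r['M']; a=-.0915; c=np.array([-2.5,138.8])/1e3
d=grab('wrist')
for k in masks2(d,1500): print(k.mean(0).round(1),k.min(0),k.max(0))
x=np.array([np.cos(a),np.sin(a)]); g=c-x*.008
Rt=frame(-M[:,2],-M[:,:2]@[-x[1],x[0]])
plan(o+M@np.r_[g,.0455],Rt,2)
E
```

```text
[270.4 231.3] [228 131] [331 293]
[ 47.8 154.7] [ 0 93] [105 212]
n 2 row [0.012, -0.003, 0.002] [-0.009, -0.002, 0.305] |v|mm 15.299999999999999 |w| 0.001
```

Request:
carry_out:
  increments:
    - [0.01,0,0,-0.009,0,0.3,1]
    - [0.01,0,0,-0.009,0,0.3,1]
    - [0,0,0,0,0,0,1]
    - [0,0,0,0,0,0,0.5]
    - [0,0,0,0,0,0,0.5]
    - [0,0,0,0,0,0,0.5]
    - [0,0,0,0,0,0,0.5]
    - [0,0,0,0,0,0,0.5]
  newtons: 20

```text
time_s: 14.07
eef_pos: [0.4786, 0.2685, 0.1234]
tool_rot: [0.961, 0.168, 0.211, -0.056]
ft_force: [-3.4, -2.9, 5.6]
opening: 0.0661
finger_force: 20.0
```

Request:
carry_out:
  increments:
    - [0,0,0,0,0,0,0.5]
    - [0,0,0,0,0,-0.1,0.5]
    - [0,0,0,0,0,-0.3,0.5]
    - [0,0,0,0,0,-0.6,0.5]
    - [0,0,0,0,0,-0.7,0.5]
    - [0,0,0,0,0,-0.6,0.5]
    - [0,0,0,0,0,-0.3,0.5]
    - [0,0,0,0,0,0,0.5]

```text
time_s: 14.73
eef_pos: [0.4291, 0.2454, 0.2444]
tool_rot: [0.961, 0.168, 0.213, -0.057]
ft_force: [0.1, 0.1, -0.7]
opening: 0.0661
finger_force: 20.0
```

```bash
python3 - <<'E'
from h import *
d=grab('wrist'); save(d,'held2.png'); s=env.state(); print(s['eef_pos'],s['ft_force'],s['wrist_torque'],s['opening'])
for k in masks2(d,800): print(k.mean(0).round(1),k.min(0),k.max(0))
f=cv2.GaussianBlur(d['frame'],(3,3),0).astype(int); b=f[...,2]-f[...,0]; print(b[125:185:2,280])
E
```

```text
[0.42857789 0.2452713  0.2416996 ] [-0.07489659 -0.02546214 -2.18002972] [-0.15961681  0.28941314 -0.02116782] 0.06523725437942825
[279.9 337.3] [225 325] [336 351]
[ 11.4 241.3] [  0 221] [ 31 261]
[280.4 224.1] [220 132] [341 294]
[118.7 157.7] [ 90 110] [155 200]
[534.1 181.9] [498 100] [559 262]
[46.8 89. ] [0 0] [131 193]
[ 22  24  25  53 150 152 150 165 170 169 170 170 172 134 119 119 121 149
 178 177 162 158 158 158 158 159 159 160 160 160]
```

View pics/held2.png

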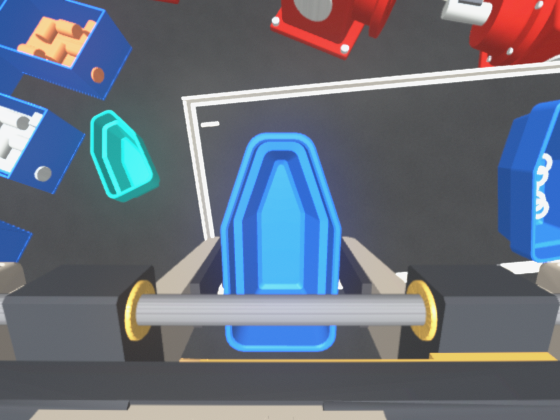

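Pan A is held, with its nose toward the top of the view (row 132, columns 255–305) and the rim straight between the pads. I'll now check rim height and plan in two legs.

```bash
python3 - <<'E'
from h import *
d=grab('wrist'); print(heldrim(d,rows=range(226,262,5)).round(1))
a=2.103-np.pi/2; h=-.33
plan([.45,-.05,.255],frame([0,0,-1],[np.cos(h),np.sin(h),0]),15)
T=frame([0,0,-1],[np.cos(h),np.sin(h),0]); 
E
```

```text
[[226.  219.5 340.5  21.9  -0.8  -7.3]
 [231.  219.5 341.5  19.7  -0.5  -9.2]
 [236.  219.5 340.5  16.6  -0.8  -8.6]
 [241.  220.5 340.5  13.5  -0.5  -8. ]
 [246.  220.5 340.5  10.9  -0.5  -8.6]
 [251.  220.5 339.5   7.7  -0.8  -8. ]
 [256.  220.5 339.5   5.   -0.8  -8.6]
 [261.  221.5 339.5   1.8  -0.5  -8. ]]
n 15 row [0.106, -0.283, -0.586] [-0.251, 0.315, -0.078] |v|mm 20.5 |w| 0.066
```

Request:
carry_out:
  increments:
    - [0.106,-0.283,-0.586,-0.251,0.315,-0.078,0.5]
    - [0.106,-0.283,-0.586,-0.251,0.315,-0.078,0.5]
    - [0.106,-0.283,-0.586,-0.251,0.315,-0.078,0.5]
    - [0.106,-0.283,-0.586,-0.251,0.315,-0.078,0.5]
    - [0.106,-0.283,-0.586,-0.251,0.315,-0.078,0.5]
    - [0.106,-0.283,-0.586,-0.251,0.315,-0.078,0.5]
    - [0.106,-0.283,-0.586,-0.251,0.315,-0.078,0.5]
    - [0.106,-0.283,-0.586,-0.251,0.315,-0.078,0.5]

```text
time_s: 15.5
eef_pos: [0.4052, 0.0834, 0.2336]
tool_rot: [0.91, 0.401, 0.098, -0.029]
ft_force: [0.3, 0.4, -0.8]
opening: 0.0656
finger_force: 20.0
```

Request:
carry_out:
  increments:
    - [0.106,-0.283,-0.586,-0.251,0.315,-0.078,0.5]
    - [0.106,-0.283,-0.586,-0.251,0.315,-0.078,0.5]
    - [0.106,-0.283,-0.586,-0.251,0.315,-0.078,0.5]
    - [0.106,-0.283,-0.586,-0.251,0.315,-0.078,0.5]
    - [0.106,-0.283,-0.586,-0.251,0.315,-0.078,0.5]
    - [0.106,-0.283,-0.586,-0.251,0.315,-0.078,0.5]
    - [0.106,-0.283,-0.586,-0.251,0.315,-0.078,0.5]
    - [0,0,0,0,0,0,0.5]

```text
time_s: 16.17
eef_pos: [0.451, -0.0517, 0.2536]
tool_rot: [0.814, 0.581, -0.002, -0.001]
ft_force: [-0.5, -0.2, -0.5]
opening: 0.0659
finger_force: 20.0
```

```bash
python3 - <<'E'
from h import *
s=env.state(); print(s['eef_pos'],s['q'])
a=2.103-np.pi/2
plan([.549,-.355,.239],frame([0,0,-1],[np.cos(a),np.sin(a),0]),16)
E
```

```text
[ 0.45103934 -0.05171744  0.25363535] [-0.38010851 -0.18197646  1.87886279 -0.00188135  1.44834479 -0.04961366]
n 16 row [-0.003, -0.0, -0.539] [-0.399, 0.097, 0.018] |v|mm 20.6 |w| 0.054
```

Request:
carry_out:
  increments:
    - [0,0,-0.539,-0.399,0.097,0.018,0.5]
    - [0,0,-0.539,-0.399,0.097,0.018,0.5]
    - [0,0,-0.539,-0.399,0.097,0.018,0.5]
    - [0,0,-0.539,-0.399,0.097,0.018,0.5]
    - [0,0,-0.539,-0.399,0.097,0.018,0.5]
    - [0,0,-0.539,-0.399,0.097,0.018,0.5]
    - [0,0,-0.539,-0.399,0.097,0.018,0.5]
    - [0,0,-0.539,-0.399,0.097,0.018,0.5]

```text
time_s: 16.83
eef_pos: [0.465, -0.2118, 0.2459]
tool_rot: [0.67, 0.742, 0.0, -0.002]
ft_force: [-0.5, -0.1, -1.5]
opening: 0.0662
finger_force: 20.0
```

Request:
carry_out:
  increments:
    - [0,0,-0.539,-0.399,0.097,0.018,0.5]
    - [0,0,-0.539,-0.399,0.097,0.018,0.5]
    - [0,0,-0.539,-0.399,0.097,0.018,0.5]
    - [0,0,-0.539,-0.399,0.097,0.018,0.5]
    - [0,0,-0.539,-0.399,0.097,0.018,0.5]
    - [0,0,-0.539,-0.399,0.097,0.018,0.5]
    - [0,0,-0.539,-0.399,0.097,0.018,0.5]
    - [0,0,-0.539,-0.399,0.097,0.018,0.5]

```text
time_s: 17.5
eef_pos: [0.5477, -0.3524, 0.2381]
tool_rot: [0.496, 0.868, 0.001, -0.002]
ft_force: [-0.3, -0.7, -1.0]
opening: 0.0657
finger_force: 20.0
```

Request:
carry_out:
  increments:
    - [0,0,0,0,0,0,0.5]
    - [0,0,0,0,0,0,0.5]
    - [0,0,0,0,0,0,0.5]

```text
time_s: 17.75
eef_pos: [0.5472, -0.3516, 0.2393]
tool_rot: [0.497, 0.868, 0.0, -0.002]
ft_force: [0.6, 0.9, -1.3]
opening: 0.0659
finger_force: 20.0
```

```bash
python3 - <<'E'
from h import *
d=grab('wrist'); s=env.state(); print(s['eef_pos'],s['tool_rot'],s['q'])
for c in masks2(d,800): print(c.mean(0).round(1),c.min(0),c.max(0),rimfit(d,c,np.array([0,0,.078]),np.eye(3)))
f=cv2.GaussianBlur(d['frame'],(3,3),0).astype(int); b=f[...,2]-f[...,0]; print(b[120:145,280])
print(heldrim(d,rows=range(226,262,8)).round(1))
E
```

```text
[ 0.54723323 -0.35159391  0.23994042] [ 4.96638050e-01  8.67956446e-01  2.67748528e-04 -1.47774935e-03] [-7.56391125e-01  3.45642948e-01  1.34584603e+00 -1.73595578e-04
  1.45310235e+00 -1.28772340e+00]
[280.5 337.4] [225 326] [336 351] (array([ 636.92456055, -503.15109253]), np.float64(0.5325058843116368), [36.588069915771484, 140.34561157226562])
[279.4 172. ] [221  14] [341 294] (array([ 528.7454834 , -318.44140625]), np.float64(2.101513199354759), [140.53750610351562, 303.0940246582031])
[116 116 117 117 117 117 117 117 117 117 120 134 155 162 148 128 120 122
 136 159 174 171 161 156 156]
[[226.  220.5 340.5  21.    0.9  -6.4]
 [234.  220.5 341.5  17.1   1.1  -8.7]
 [242.  220.5 340.5  12.4   0.9  -8.5]
 [250.  220.5 340.5   8.2   0.9  -9.5]
 [258.  221.5 339.5   2.8   0.9  -8. ]]
```

```bash
python3 - <<'E'
from h import *
d=grab('wrist'); print(np.round(d['mount'],4).tolist()); s=env.state()
T=R.from_quat(s['tool_rot']).as_matrix(); p=np.array(s['eef_pos'])
c=[c for c in masks2(d,800) if c.min(0)[1]<40][0]; k=c[c[:,1]<126]
x=np.array([np.cos(2.103),np.sin(2.103)]); M=np.c_[x,[-x[1],x[0]]]; C=np.array([.4827,-.2477])
l=(plane(d,k.astype(float),[0,0,.078])[:,:2]-C)@M*1000
print('nose x',np.sort(l[:,0])[-6:].round(1),'min x',l[:,0].min())
for a,b in((-50,-30),(-30,-10),(-10,10)):
    q=l[(l[:,0]>a)&(l[:,0]<b)]; yp=q[q[:,1]>0,1]; yn=q[q[:,1]<0,1]; print(a,b,np.median(yp).round(1),np.median(yn).round(1))
q=l[(l[:,0]>55)]; print('nose y',q[:,1].min(),q[:,1].max())
# held: side mid and nose in tool frame
h=heldrim(d,rows=range(226,262,4)); print('held y',h[:,4].mean())
E
```

```text
[[0.0006, -0.9723, -0.2337, 0.0656], [1.0, 0.0006, 0.0, 0.0008], [0.0001, -0.2337, 0.9723, -0.1597], [0.0, 0.0, 0.0, 1.0]]
nose x [67.2 67.2 67.2 67.2 67.2 67.2] min x -37.9801971372378
-50 -30 32.0 -33.9
-30 -10 32.5 -33.6
-10 10 32.1 -33.3
nose y -20.06499401798325 18.692869150031125
held y 0.9342331451253365
```

```bash
cat > rel.py <<'E'
from h import *
s=env.state(); Tt=R.from_quat(s['tool_rot']).as_matrix(); p=np.array(s['eef_pos']); O=[]
def edge(b,a,e,col):  # first subpixel crossing of 90 in column
    v=b[a:e,col]; i=np.argmax(v>90); return a+i-1+(90-v[i-1])/(v[i]-v[i-1])
for _ in range(6):
    d=grab('wrist'); f=cv2.GaussianBlur(d['frame'],(3,3),0).astype(float); b=f[...,2]-f[...,0]
    vn=np.mean([edge(b,2,40,c) for c in(274,278,282,286)])
    nb=(plane(d,[[280,vn]],[0,0,.078])[0]-p)@Tt*1000
    g=np.mean([np.argmax(np.abs(np.diff(b[126:136,c]))*(np.diff(b[126:136,c])>0))+126.5 for c in(272,276,280,284,288)])
    nh=(plane(d,[[280,g]],p-Tt[:,2]*.0088,Tt[:,2])[0]-p)@Tt*1000
    ys=[]
    for v in range(60,112,6):
        L=np.interp(90,b[v,235:262],range(235,262)) if 0 else 235+np.argmax(b[v,235:275]>90); r=325-np.argmax(b[v,325:285:-1]>90)
        ys.append(((plane(d,[[(L+r)/2,v]],[0,0,.078])[0]-p)@Tt)[:2]*1000)
    ys=np.array(ys); sl=np.polyfit(ys[:,0],ys[:,1],1)[0]
    hy=heldrim(d,rows=range(230,262,4))[:,4].mean()
    O.append([nb[0],nh[0],nb[0]-nh[0],ys[:,1].mean(),hy,sl,*np.array(d['mount'])[:3,3]*1000])
O=np.array(O); print('noseB noseH dx yB yH slope mount'); print(O.round(2)); print(O.mean(0).round(2))
print(p, s['tool_rot'])
E
python3 rel.py
```

```text
noseB noseH dx yB yH slope mount
[[ 1.8951e+02  7.1520e+01  1.1799e+02 -2.1700e+00  9.4000e-01  0.0000e+00
   6.5630e+01  8.2000e-01 -1.5972e+02]
 [ 1.8953e+02  7.1360e+01  1.1817e+02 -2.1500e+00  9.4000e-01  0.0000e+00
   6.5630e+01  8.2000e-01 -1.5972e+02]
 [ 1.8948e+02  7.1280e+01  1.1821e+02 -2.1700e+00  9.4000e-01  0.0000e+00
   6.5630e+01  8.2000e-01 -1.5972e+02]
 [ 1.8952e+02  7.1100e+01  1.1843e+02 -2.1700e+00  9.4000e-01  0.0000e+00
   6.5630e+01  8.2000e-01 -1.5972e+02]
 [ 1.8945e+02  7.1320e+01  1.1813e+02 -2.2200e+00  9.4000e-01  0.0000e+00
   6.5630e+01  8.2000e-01 -1.5972e+02]
 [ 1.8955e+02  7.1240e+01  1.1831e+02 -2.1000e+00  9.4000e-01  1.0000e-02
   6.5630e+01  8.2000e-01 -1.5972e+02]]
[ 189.51   71.3   118.21   -2.16    0.94    0.     65.63    0.82 -159.72]
[ 0.54736622 -0.35174725  0.24051241] [ 4.96528475e-01  8.68019849e-01  1.08731756e-04 -1.00226722e-03]
```

```bash
python3 - <<'E'
from h import *
a=2.103-np.pi/2
plan([.4852,-.2520,.150],frame([0,0,-1],[np.cos(a),np.sin(a),0]),6)
E
```

```text
n 6 row [-0.001, -0.001, -0.001] [0.395, -0.009, 0.304] |v|mm 24.9 |w| 0.0
```

Request:
carry_out:
  increments:
    - [0,0,0,0.395,-0.009,0.304,0.5]
    - [0,0,0,0.395,-0.009,0.304,0.5]
    - [0,0,0,0.395,-0.009,0.304,0.5]
    - [0,0,0,0.395,-0.009,0.304,0.5]
    - [0,0,0,0.395,-0.009,0.304,0.5]
    - [0,0,0,0.395,-0.009,0.304,0.5]
    - [0,0,0,0,0,0,0.5]
    - [0,0,0,0,0,0,0.5]

```text
time_s: 18.82
eef_pos: [0.4845, -0.2511, 0.1492]
tool_rot: [0.496, 0.868, -0.0, -0.001]
ft_force: [0.1, -0.8, -0.6]
opening: 0.0659
finger_force: 20.0
```

```bash
python3 - <<'E'
from h import *
s=env.state(); print(s['eef_pos'],s['ft_force'])
a=2.103-np.pi/2
plan([.4852,-.2520,.110],frame([0,0,-1],[np.cos(a),np.sin(a),0]),5)
E
```

```text
[ 0.48450742 -0.25111596  0.14918672] [ 0.08970747 -0.79753806 -0.63309349]
n 5 row [-0.003, -0.004, 0.001] [-0.005, 0.001, 0.157] |v|mm 7.8 |w| 0.001
```

Request:
carry_out:
  increments:
    - [0,0,0,-0.005,0,0.157,0.5]
    - [0,0,0,-0.005,0,0.157,0.5]
    - [0,0,0,-0.005,0,0.157,0.5]
    - [0,0,0,-0.005,0,0.157,0.5]
    - [0,0,0,-0.005,0,0.157,0.5]
    - [0,0,0,0,0,0,0.5]

```text
time_s: 19.32
eef_pos: [0.4848, -0.2525, 0.1083]
tool_rot: [0.497, 0.868, 0.0, -0.002]
ft_force: [0.1, 0.8, -1.4]
opening: 0.0657
finger_force: 20.0
```

Request:
carry_out:
  increments:
    - [0,0,0,0,0,0.06,0.5]
    - [0,0,0,0,0,0.06,0.5]
    - [0,0,0,0,0,0,0.5]

```text
time_s: 19.57
eef_pos: [0.4857, -0.2531, 0.1042]
tool_rot: [0.496, 0.868, -0.0, -0.001]
ft_force: [0.3, 0.4, -1.1]
opening: 0.0659
finger_force: 20.0
```

Request:
carry_out:
  increments:
    - [0,0,0,0,0,0.05,0.5]
    - [0,0,0,0,0,0.05,0.5]
    - [0,0,0,0,0,0,0.5]

```text
time_s: 19.82
eef_pos: [0.4856, -0.253, 0.0992]
tool_rot: [0.496, 0.868, -0.0, -0.001]
ft_force: [-0.5, 0.7, -0.9]
opening: 0.0659
finger_force: 20.0
```

Request:
carry_out:
  increments:
    - [0,0,0,0,0,0.04,0.5]
    - [0,0,0,0,0,0.04,0.5]
    - [0,0,0,0,0,0,0.5]

```text
time_s: 20.07
eef_pos: [0.486, -0.2533, 0.0958]
tool_rot: [0.496, 0.868, -0.0, -0.0]
ft_force: [0.2, 1.2, 1.2]
opening: 0.0658
finger_force: 20.0
```

Request:
carry_out:
  increments:
    - [0,0,0,0,0,0.03,0.5]
    - [0,0,0,0,0,0.02,0.5]
    - [0,0,0,0,0,0,0.5]

```text
time_s: 20.32
eef_pos: [0.4859, -0.2531, 0.0933]
tool_rot: [0.496, 0.868, -0.0, -0.0]
ft_force: [-0.1, 0.5, 1.6]
opening: 0.0661
finger_force: 20.0
```

Request:
carry_out:
  increments:
    - [0,0,0,0,0,0.02,0.5]
    - [0,0,0,0,0,0.02,0.5]
    - [0,0,0,0,0,0,0.5]

```text
time_s: 20.57
eef_pos: [0.486, -0.2532, 0.0932]
tool_rot: [0.496, 0.868, -0.0, -0.001]
ft_force: [-6.1, 5.1, 15.5]
opening: 0.0658
finger_force: 20.0
```

Contact is at z=0.0932, against 0.093 expected. Release and retreat.

Request:
carry_out:
  increments:
    - [0,0,0,0,0,-0.03,0.5]
    - [0,0,0,0,0,0,1]
    - [0,0,0,0,0,0,1]
    - [0,0,0,0,0,0,1]
    - [0,0,0,0,0,0,1]
    - [0,0,0,0,0,-0.3,1]
    - [0,0,0,0,0,-0.6,1]
    - [0,0,0,0,0,-0.7,1]

```text
time_s: 21.23
eef_pos: [0.4843, -0.2519, 0.171]
tool_rot: [0.496, 0.868, 0.0, -0.003]
ft_force: [0.8, -1.0, 0.5]
opening: 0.0917
finger_force: 0.0
```

Request:
carry_out:
  increments:
    - [0,0,0,0,0,-0.7,1]
    - [0,0,0,0,0,-0.6,1]
    - [0,0,0,0,0,0,1]
    - [0,0,0,0,0,0,1]
    - [0,0,0,0,0,0,1]
    - [0,0,0,0,0,0,1]

```text
time_s: 21.73
eef_pos: [0.4851, -0.2525, 0.2355]
tool_rot: [0.496, 0.868, 0.0, -0.002]
ft_force: [-0.1, -1.1, -0.1]
opening: 0.0922
finger_force: 0.0
```

```bash
python3 - <<'E'
from h import *
d=grab('wrist'); s=env.state(); print(s['eef_pos'],s['opening'],s['finger_force'],s['ft_force'])
for c in masks2(d,800): print(c.mean(0).round(1),c.min(0),c.max(0),rimfit(d,c,np.array([0,0,.102]),np.eye(3)))
# rim lines down the length: yellow-free profile of blue along mid column and a mid row
f=d['frame'].astype(int); c=max(masks2(d,800),key=cv2.contourArea); x,y=c.mean(0).astype(int); g=cv2.cvtColor(d['frame'],cv2.COLOR_RGB2GRAY)
print(g[y,c[:,0].min()-3:c[:,0].max()+4].tolist()); print(g[c[:,1].min()-3:c[:,1].max()+4,x].tolist())
t=grab('top')
for c in masks2(t,150,80):
    if 150<c.mean(0)[0]<410 and 120<c.mean(0)[1]<270: print('top',c.mean(0).round(1),rimfit(t,c,np.array([0,0,.102]),np.eye(3)))
E
```

```text
[ 0.48510486 -0.25251246  0.23552492] 0.09179611990431025 0.0 [-0.09436274 -0.54886243 -1.0938201 ]
[281.  204.4] [249 138] [313 261] (array([ 483.12265015, -246.73736572]), np.float64(2.10066361767751), [66.72491455078125, 129.10293579101562])
[507.1  34.5] [457   0] [559  72] (array([586.48297119,  -5.97673035]), np.float64(0.5413960486625395), [59.65156555175781, 97.33577728271484])
[86, 86, 89, 117, 160, 177, 161, 124, 113, 161, 182, 183, 183, 174, 124, 113, 114, 114, 114, 114, 118, 137, 154, 161, 181, 184, 184, 185, 184, 184, 184, 184, 185, 184, 184, 184, 185, 184, 185, 185, 184, 185, 185, 185, 185, 184, 181, 151, 145, 134, 104, 97, 97, 96, 96, 97, 111, 153, 170, 172, 169, 147, 100, 119, 154, 180, 164, 124, 92, 86, 86]
[82, 84, 100, 133, 158, 182, 191, 176, 154, 167, 168, 166, 163, 138, 96, 88, 87, 88, 100, 126, 145, 159, 184, 193, 194, 193, 193, 193, 193, 193, 193, 191, 193, 192, 192, 192, 191, 190, 191, 190, 190, 191, 190, 190, 190, 189, 189, 189, 188, 189, 188, 187, 188, 188, 187, 187, 186, 186, 186, 187, 187, 186, 186, 186, 186, 186, 186, 184, 185, 184, 184, 185, 184, 184, 184, 183, 183, 184, 182, 183, 182, 182, 182, 180, 180, 181, 180, 181, 180, 180, 179, 180, 179, 179, 178, 174, 165, 161, 150, 124, 120, 120, 120, 119, 120, 119, 120, 119, 119, 120, 131, 165, 195, 198, 198, 184, 128, 100, 97, 97, 98, 102, 124, 157, 166, 149, 106, 85, 86, 86]
top [293.3 181.2] (array([610.23577881,  14.65644073]), np.float64(0.47797083664197126), [86.4478759765625, 166.15817260742188])
```

The stack outline is 129.1 x 66.7 mm at the expected 102 mm rim height, centred within 1 mm of the base pan with the yaw matching. Handing in.

```bash
python3 -c "
from cell import env
print(env.finish_job())"
```

```text
the job is handed in; nothing more can be done
None
```

I nested both small blue pans nose over nose on the bench pan and handed the job in after about 22 s of robot time. By force and the wrist camera both sat fully home, but no verdict came back. I viewed 11 pictures, one over the limit of 10.

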